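# Slide the ski rest past its spring catch

### The arm

A 7-joint arm with a two-finger parallel gripper is mounted at the origin on the work surface. World frame = base frame: x ahead of the robot, y to its left, z up, the work surface at z = 0. Lengths are in m, angles in rad, forces in N, time in s.
With the tool pointing down it reaches from about 0.425 to 0.875 m from the base axis. Payload 9.9 kg.
Tool frame: the origin (TCP) lies at the centre of the arm's flange, where the gripper is bolted on; the fingertips stand 173 mm ahead of it and the grasp point (between the pads) lies 155 mm ahead of it; z points along the fingers, y is the direction in which the jaws open and shut (so a half turn about z gives the same grasp; the last joint's range is limited). The gripper opens to 85 mm and grips with 20 to 120 N. Pads are 22 mm wide; open, the fingers measure 114 mm over their backs; the gripper's body (76 mm by 85 mm) begins 54 mm behind the grasp point. The pads swing forward as they close: fully open they stand 13 mm farther back than shut.
Start: joints at [1.057, 0.576, 0.025, 1.437, -0.015, 1.129, -0.057], TCP at [0.281, -0.614, 0.405] pointing down, gripper open.
Joint ranges: [-2.76, 2.76], [-0.34, 2.15], [-1.52, 1.57], [0.19, 2.46], [-1.09, 4.23], [0.17, 1.99], [-2.82, 2.82]. Speed limits (rad/s): [2.22, 2.22, 3.01, 3.01, 3.14, 3.14, 3.14].

### API

Orientations are given as a rotation vector (axis times angle).
In Python, from cell import ctrl gives the robot as it stands. The module is installed in compiled form; this text tells all that it offers.
- The arm moves only by the tool play_rows, never from a script. Its argument "rows" is a list that holds one entry, the list of rows, each a list of 7 numbers: the turn, a rotation vector about the tool's x, y, z in degrees, then the shift along the tool's x, y, z in m, then the closure, from 0 (fully open) to 1 (shut). In form: [[[wx, wy, wz, tx, ty, tz, grip], ...]]. A call has exactly 8 rows; each row is the pose to reach, as a shift and turn from the pose commanded when the call began, along the tool's axes at that moment; what a row does not reach only later rows make up. A row lasts 1/12 s, in which the tool goes at most 41.7 mm and 7.16 degrees, less where a joint would pass 70% of its speed; a pose out of reach is approached as far as the arm can. A call with a gripper value outside its range is refused whole. The fingers move at their own pace and stop on an object; "force" is the grip in N (left out, the last holds). Time passes only in rows, so rows that repeat a pose let the fingers close, or fill a call up. It gives the time, the measured TCP pose, the force and the opening at its end, in the units of the state.
- ctrl.state(): the state, without advancing time (a new reading comes with each control period).
- ctrl.grab_frame(name): name is "scene" or "top" or "wrist"; returns a dict with "frame" (480x640x3 uint8, red, green, blue), "K" (3x3 intrinsics, pixels), "rvec" (rotation vector, rad) and "tvec" (3), from world to camera coordinates, as OpenCV has them. Camera axes: x right, y down, z forward; pixel columns grow to the right and rows downward; lengths in m; the calibration is good to about 2 mm. A picture is of the moment at which its call begins. There is no depth.
- ctrl.hand_in(): hands the job in, once; it reports no verdict.
The state is a dict: "t": time; "q": joint angles; "joint_vel": joint speeds; "joint_efforts": joint torques, N m; "ee_pos": TCP position; "ee_rot": TCP orientation; "contact_force": force on the tool from outside, world axes, zero at the start; "ft_torque": the same for the moment, N m; "grip_width": finger opening in m.
Only numpy, scipy, OpenCV 4.12 (cv2) and the standard library are available. Lean on these libraries where they do the work, as an engineer would, in place of code of your own. Each camera call takes 0.05 s, during which the arm holds its last target. There are 200 camera calls.

### The job

Set the ski rest to its working place on the waxing rail: with a fingertip press the long steel spring plate in the rail down and hold it down, and while it is down push the birch rest along the rail, past the two catch teeth, up to the end stop. Then let the plate spring back up so that its teeth lock the rest in. Only press and push: do not lift or tip the rest, and leave everything else on the bench where it is.

Things in the scene. Friction and masses are not known exactly. Their poses are not given: they have to be found in the camera images.
- rail: Fixed rail, dark oak and aluminium, 108 mm wide (x), 330 long (y); +y, the way the rest slides, points to the robot's left, give or take 0.5 rad. Origin: centre of underside. Two deck strips, tops at z 45 mm, |x| 32 to 46 mm, carry the rest; side walls outside them reach z 55. Between them an open slot 64 mm wide holds the spring plate. Low crosspiece at the -y end, y -165 to -150, top z 30.
- end_stop (a point): Deck-level middle of the end stop's face that the rest is pushed up to (rail x 0, y 147, z 45 mm). The stop is an oak block across the rail's +y end, 108 mm wide, 18 mm thick, its top at rail z 95 mm. Axes as the rail's.
- press_plate (a point): Middle of the top face of the long steel spring plate in the rail's slot (rail x 0, y 0, z 43 mm when up: 2 mm under the deck, so the rest glides over it); axes as the rail's; goes down with the plate. Plate 60 mm wide, 286 mm long (rail y -143 to 143), flat, thin dark ribs at its -y end. It sinks level wherever it is pressed, and a fingertip can slide along its middle.
- teeth (a point): Midpoint between the tops of the two catch teeth, part of the spring plate and moving with it; axes as the rail's. The dark steel teeth stand on the plate's edges, |x| 22 to 30 mm, rail y 43 to 55 mm, tops 11 mm above the plate's flat, so 9 mm above the deck when up, stopping the rest. Between them the plate is clear for 44 mm: a fingertip passes between them.
- catch (a joint): How far the spring plate is pressed down, in m: 0 up, 0.015 fully down at its stop. Starts to move at about 3.3 N, about 8 N holds it fully down. At 9 mm the teeth are level with the deck; hold it more than 11 mm down until the rest's back is past the teeth. Let go, it springs up to 0 unless the rest lies over the teeth.
- rest: Loose birch ski rest, 88 mm wide (x), 80 long (y), 30 high, about 0.3 kg, with a rubber-topped ledge on it (70 mm wide, y -1 to 33, total height 47 mm). Origin: centre of underside; axes as the rail's; 2 mm play to each side wall. Starts on the deck on the -y side of the teeth, front 4 to 46 mm short of them. In its working place, between teeth and stop, its origin is at rail y 95 to 107 mm.
- back_face (a point): Middle of the rest's flat, upright back face (rest y -40, z 15 mm), the face to push, 88 mm wide and 30 mm high; axes as the rest's. At the start at least 55 mm of bare spring plate lie behind it (on the -y side).
- mug: Tin mug, 80 mm across and 85 mm high, standing beyond the rail (its +x side). Bystander, leave alone. Origin: centre of its underside.
- keyholder: Zinc hex key holder, 40 x 85 mm, about 90 mm high with its keys, beyond the rail. Bystander, leave alone. Origin: centre of its underside.
- brush: Copper bristle brush, 55 x 120 mm, 38 mm high, beyond the rail near its -y end. Bystander, leave alone. Origin: centre of its underside.
- protector: Birch ski tip protector, 50 x 85 mm, 42 mm high, off the rail's +y end. Bystander, leave alone. Origin: centre of its underside.
- waxbar: Bar of wax, 45 x 90 mm, 22 mm high, off the rail's -y end. Bystander, leave alone. Origin: centre of its underside.
- stand: Fixed slotted oak stand, 90 x 160 mm, 48 mm high, on the left of the bench; the scrapers in it reach 89 mm. Bystander, leave alone. Origin: centre of its underside.
- scraper0: Polycarbonate scraper, 140 x 75 x 5 mm, upright in a slot of the stand. Bystander, leave alone. Origin: centre of its lower edge.
- scraper1: Polycarbonate scraper, 140 x 75 x 5 mm, upright in a slot of the stand. Bystander, leave alone. Origin: centre of its lower edge.
- scraper2: Polycarbonate scraper, 140 x 75 x 5 mm, upright in a slot of the stand. Bystander, leave alone. Origin: centre of its lower edge.
Mind the look-alikes: they are no part of the job. What is shaped like the rest but green or purple is not meant.

How it is judged:
On the way, in this order (a step that is already met when the one before it is completed fails the run):
1. the spring plate is pressed more than 11 mm down while the rest is still in front of the teeth (value of joint catch above 0.011 m and y of rest in the frame of rail below 0.008 m), for 0.1 s.
2. the rest is over the teeth with the plate held more than 11 mm down (value of joint catch above 0.011 m and y of rest in the frame of rail between 0.03 and 0.085 m), for 0.1 s.
3. the back of the rest clears the teeth with the plate still held down (value of joint catch above 0.011 m and y of rest in the frame of rail above 0.0945 m), for 0.05 s.
At the end, for the whole second after the job is handed in: The rest lies flat on the deck at rest between teeth and end stop (origin 94 to 109 mm along the rail's y), and the spring plate is back up (less than 2 mm down) (y of rest in the frame of rail between 0.094 and 0.109 m and z of rest in the frame of rail between 0.042 and 0.048 m and angle between rest's own z axis and vertical below 0.05 rad and value of joint catch below 0.002 m and linear speed of rest below 0.01 m/s); the robot touches nothing.
It fails at once if the rest is lifted more than 6 mm off the deck (z of rest in the frame of rail above 0.051 m).
It fails at once if the rest is tipped more than 0.15 rad (angle between rest's own z axis and vertical above 0.15 rad).
It fails at once if a bystander (mug, hex key holder, brush, tip protector, wax bar or scraper) is moved more than 15 mm (distance of any of mug, keyholder, brush, protector, waxbar, scraper0, scraper1, scraper2 from where it was at the start of the episode above 0.015 m).
It also fails if it takes over 35 s, if anything falls off the work surface, if the arm or the gripper's body presses on something with over 40 N, if the wrist force passes 120 N, or if a joint passes its speed limit or range.

## Working session

There is one attempt and no reset: what is moved stays moved. The work goes in short steps, Python scripts to look and compute and a tool call to move; the robot and the scene stay as the last step left them, time stands still between calls to the robot, and variables do not carry over. Pictures are saved under pics/ and viewed, about 8 in all and at most 12, crops included, and the job is handed in when it is done.

Besides the shell and the picture viewer there is one more tool, called as name([rows], argument=value, ...), one row to a line, values as JSON. play_rows: Moves the arm, as the interface text tells. Its arguments: {"type":"object","properties":{"rows":{"type":"array"},"force":{"type":"number"}},"required":["rows"]}

```bash
mkdir -p pics; cat > h.py <<'E'
import numpy as np, cv2, json
from cell import ctrl
def grab(n):
    f=ctrl.grab_frame(n); return f
def ray(f,u,v,z):
    R=cv2.Rodrigues(np.array(f["rvec"],float))[0]; t=np.array(f["tvec"],float).ravel(); K=np.array(f["K"],float)
    d=R.T@np.linalg.inv(K)@np.array([u,v,1.]); c=-R.T@t
    return c+d*(z-c[2])/d[2]
def proj(f,P):
    return cv2.projectPoints(np.array(P,float).reshape(-1,3),np.array(f["rvec"],float),np.array(f["tvec"],float),np.array(f["K"],float),None)[0].reshape(-1,2)
def save(f,name,crop=None,s=1):
    im=f["frame"][:,:,::-1]
    if crop: x0,y0,x1,y1=crop; im=im[y0:y1,x0:x1]
    cv2.imwrite("pics/"+name,cv2.resize(im,None,fx=s,fy=s,interpolation=cv2.INTER_CUBIC))
E
python3 - <<'E'
from h import *
import pickle
for n in ("top","scene"):
    f=grab(n); save(f,n+"0.png"); pickle.dump(f,open(n+"0.pkl","wb"))
    print(n,np.array(f["K"]).tolist(),f["rvec"],f["tvec"])
s=ctrl.state(); print({k:np.round(v,3).tolist() for k,v in s.items()})
E
```

```text
top [[450.8648605558474, 0.0, 315.24194041654783], [0.0, 450.8648605558474, 237.69093741274293], [0.0, 0.0, 1.0]] [ 2.19997519 -2.17244562  0.12953795] [0.07090498 0.5613172  0.94181991]
scene [[434.2967960947887, 0.0, 326.98179112669135], [0.0, 434.2967960947887, 243.15342451391572], [0.0, 0.0, 1.0]] [ 2.38797618  0.65299486 -0.20713328] [-0.52341133 -0.12379996  0.94948285]
{'t': 0.1, 'q': [1.057, 0.576, 0.025, 1.438, -0.015, 1.129, -0.056], 'joint_vel': [-0.001, -0.002, 0.001, -0.001, -0.0, 0.0, -0.001], 'joint_efforts': [0.007, -76.73, 2.258, -28.66, 0.016, 0.009, 0.0], 'ee_pos': [0.281, -0.613, 0.404], 'ee_rot': [-3.068, -0.67, 0.001], 'contact_force': [0.271, -0.636, -0.782], 'ft_torque': [0.026, 0.061, 0.011], 'grip_width': 0.086}
```

View pics/top0.png

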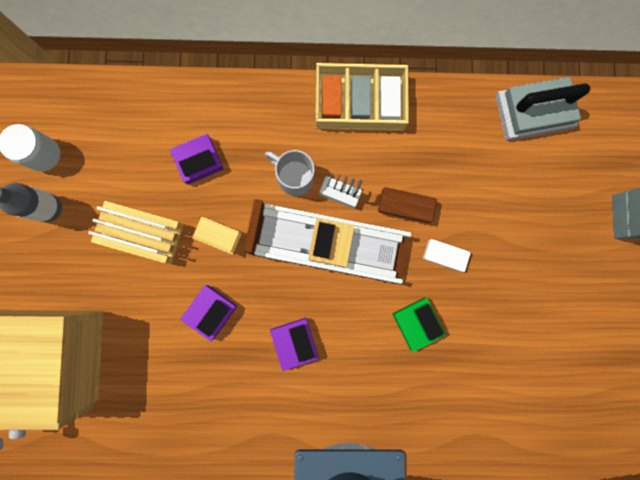

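View pics/scene0.png

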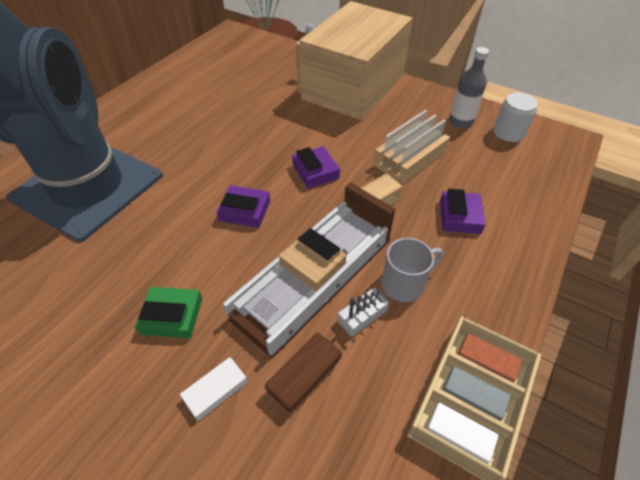

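Candidates for the rest in the top view: birch with black ledge in the rail (330,242). Look-alikes are purple at (197,160), (209,313) and (295,344), and green at (419,324). I choose the birch one in the rail. The end stop is dark oak at (255,228), so +y runs left and slightly up. I'll check this in one close crop.

```bash
python3 - <<'E'
from h import *
import pickle
f=pickle.load(open("top0.pkl","rb"))
save(f,"crop1.png",(235,190,425,295),4)
im=f["frame"]; hsv=cv2.cvtColor(im,cv2.COLOR_RGB2HSV)
m=((hsv[:,:,1]<60)&(hsv[:,:,2]>120)).astype(np.uint8); m[:, :240]=0; m[:,420:]=0; m[:195]=0; m[295:]=0
n,l,st,c=cv2.connectedComponentsWithStats(m)
for i in range(1,n):
    if st[i,4]>60: print(st[i],c[i])
# yellow birch on rail
E
```

```text
[324 195  36  13 247] [345.4048583  199.06882591]
[ 255  204  156   80 5560] [329.3881295  243.12571942]
```

View pics/crop1.png

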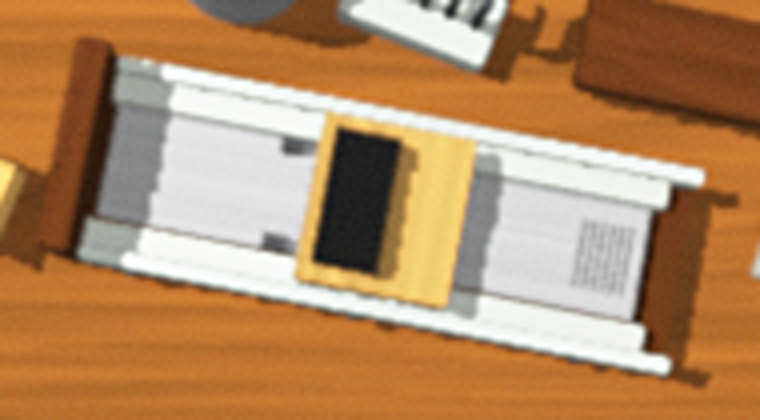

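The crop confirms it: birch rest in the rail, teeth at (298,146) and (277,242) in the crop just ahead of it, oak stop on the left, ribs on the right.

```bash
cat >> h.py <<'E'
import pickle
E
python3 - <<'E'
from h import *
f=pickle.load(open("top0.pkl","rb"))
def P(u,v,z): return ray(f,235+(u-1.5)/4,190+(v-1.5)/4,z)
o={}
for n,a in dict(wallU=(706,174,.055),wallL=(670,372,.055),sUo=(82,38,.095),sUi=(114,44,.095),sLi=(72,256,.095),sLo=(42,250,.095),
 bU=(475,142,.075),bL=(447,306,.075),fU=(328,113,.075),fL=(295,278,.075),tU=(298,146,.054),tL=(277,242,.054)).items():
    o[n]=P(*a); print(n,o[n].round(4))
m=lambda a,b:(o[a]+o[b])/2
e=m('wallU','wallL'); s=m('sUi','sLi'); d=(s-e)[:2]; L=np.linalg.norm(d); d/=L
print("len -165..147 (312):",L,"dir",d,"yaw",np.arctan2(-d[0],d[1]),"width",np.linalg.norm(o['wallU']-o['wallL']),np.linalg.norm(o['sUi']-o['sLi']))
org=(e[:2]+d*.165+s[:2]-d*.147)/2; print("rail origin",org)
n_=np.array([d[1],-d[0]])
for k in o: print(k,"rail xy",((o[k][:2]-org)@n_).round(4),((o[k][:2]-org)@d).round(4))
E
```

```text
wallU [ 0.57   -0.1217  0.055 ]
wallL [ 0.4667 -0.1021  0.055 ]
sUo [0.6296 0.2007 0.095 ]
sUi [0.6268 0.1847 0.095 ]
sLi [0.5206 0.2031 0.095 ]
sLo [0.5233 0.2179 0.095 ]
bU [0.5826 0.0016 0.075 ]
bL [0.4988 0.0155 0.075 ]
fU [0.5964 0.0769 0.075 ]
fL [0.512  0.0926 0.075 ]
tU [0.5817 0.0917 0.054 ]
tL [0.5315 0.102  0.054 ]
len -165..147 (312): 0.310790443146554 dir [0.17806637 0.98401848] yaw -0.17902106768491474 width 0.10507790302233674 0.10778650191608173
rail origin [0.54760745 0.04983494]
wallU rail xy 0.0525 -0.1648
wallL rail xy -0.0525 -0.1639
sUo rail xy 0.0538 0.1631
sUi rail xy 0.0539 0.1468
sLi rail xy -0.0539 0.146
sLo rail xy -0.0538 0.161
bU rail xy 0.043 -0.0412
bL rail xy -0.0419 -0.0425
fU rail xy 0.0432 0.0353
fL rail xy -0.0427 0.0358
tU rail xy 0.0261 0.0473
tL rail xy -0.0252 0.0484
```

```bash
cat >> h.py <<'E'
from scipy.spatial.transform import Rotation as Ro
ORG=np.array([.5476,.0498]); D=np.array([.1781,.9840]); N=np.array([D[1],-D[0]])
RT=np.array([[D[0],D[1],0],[N[0],N[1],0],[0,0,-1]]).T   # tool x = rail y, tool y = rail x, z down
def need(ry,tipz,rx=0.):
    s=ctrl.state(); R=Ro.from_rotvec(s["ee_rot"]); p=np.r_[ORG+D*ry+N*rx,tipz+.173]
    w=(R.inv()*Ro.from_matrix(RT)).as_rotvec(degrees=True); t=R.inv().apply(p-np.array(s["ee_pos"]))
    q=np.array(s["ee_pos"]); v=q[:2]-ORG
    print("turn",w.round(2),"shift",t.round(4),"| now rail x,y",(v@N).round(4),(v@D).round(4),"tipz",(q[2]-.173).round(4),"F",np.round(s["contact_force"],1),"t",s["t"],"w",s["grip_width"])
E
python3 -c "
from h import *; need(-.085,.157)"
```

```text
turn [-8.000e-02 -4.000e-02 -5.511e+01] shift [ 0.4699 -0.4221  0.0745] | now rail x,y -0.144 -0.7001 tipz 0.2309 F [ 0.3 -0.6 -0.8] t 0.1 w 0.08564373002104632
```

play_rows([
  [[0, 0, -3.4, 0.029, -0.026, 0.005, 1], [0, 0, -6.9, 0.059, -0.053, 0.009, 1], [0, 0, -10.3, 0.088, -0.079, 0.014, 1], [0, 0, -13.8, 0.117, -0.106, 0.019, 1], [0, 0, -17.2, 0.147, -0.132, 0.023, 1], [0, 0, -20.7, 0.176, -0.158, 0.028, 1], [0, 0, -24.1, 0.206, -0.185, 0.033, 1], [0, 0, -27.5, 0.235, -0.211, 0.037, 1]],
], force=60)

```text
t: 0.77
ee_pos: [0.4072, -0.3218, 0.3673]
ee_rot: [-2.82, -1.384, 0.0]
contact_force: [0.8, 0.1, 0.4]
grip_width: 0.0001
```

```bash
python3 -c "
from h import *; need(-.085,.157)"
```

```text
turn [-3.000e-02 -1.000e-02 -2.744e+01] shift [ 0.3044 -0.077   0.0374] | now rail x,y -0.0719 -0.3906 tipz 0.1943 F [0.8 0.1 0.4] t 0.7667 w 0.00014072393407731914
```

play_rows([
  [[0, 0, -4, 0.04, -0.01, 0.005, 1], [0, 0, -8, 0.079, -0.02, 0.01, 1], [0, 0, -12, 0.119, -0.03, 0.015, 1], [0, 0, -16, 0.159, -0.04, 0.02, 1], [0, 0, -20, 0.198, -0.05, 0.025, 1], [0, 0, -24, 0.238, -0.06, 0.03, 1], [0, 0, -27.4, 0.275, -0.07, 0.035, 1], [0, 0, -27.4, 0.304, -0.077, 0.037, 1]],
])

```text
t: 1.43
ee_pos: [0.5333, -0.0333, 0.33]
ee_rot: [-2.408, -2.016, -0.0]
contact_force: [0.3, -0.7, 0.7]
grip_width: 0.0004
```

```bash
python3 - <<'E'
from h import *
need(-.085,.06)
f=grab("wrist"); save(f,"wrist1.png"); pickle.dump(f,open("w1.pkl","wb"))
need(-.085,.06)
E
```

```text
turn [-0.05 -0.06  0.14] shift [-0.0008 -0.0007  0.097 ] | now rail x,y 0.0008 -0.0843 tipz 0.157 F [ 0.3 -0.7  0.7] t 1.4333 w 0.0003681379227810947
turn [ 0.04 -0.3   0.3 ] shift [-0.0069 -0.0018  0.0971] | now rail x,y 0.0017 -0.0786 tipz 0.1571 F [3.5 4.8 0.5] t 1.4833 w -0.00047014460904473503
```

View pics/wrist1.png

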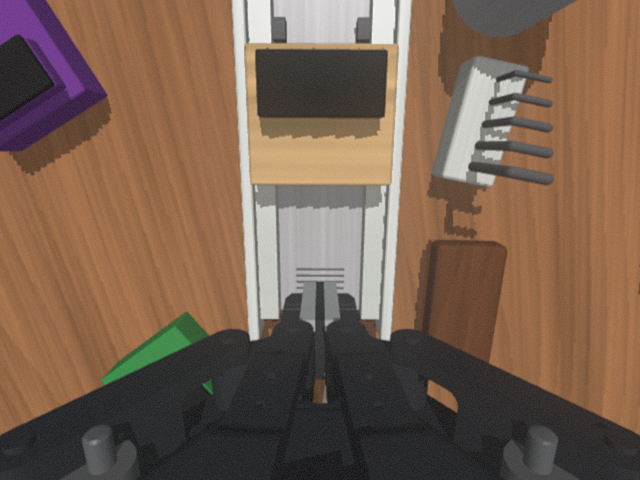

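The wrist view shows the tool lined up with the rail. The rest's back top edge is at v=184, u 250–392, and the teeth are at (279,29) and (364,29). Next I check these against the top-view estimate.

```bash
python3 - <<'E'
from h import *
f=pickle.load(open("w1.pkl","rb"))
for n,u,v,z in (("backL",250,184,.075),("backR",392,184,.075),("toothL",279,29,.054),("toothR",364,29,.054),("plate edgeL",277,215,.045),("R",363,215,.045),("plate end?",320,318,.043)):
    p=ray(f,u,v,z)[:2]-ORG; print(n,(p@N).round(4),(p@D).round(4))
need(-.085,.06)
E
```

```text
backL -0.0415 -0.0423
backR 0.0462 -0.042
toothL -0.0236 0.0492
toothR 0.0281 0.0494
plate edgeL -0.029 -0.0675
R 0.0326 -0.0673
plate end? 0.0021 -0.1495
turn [ 0.04 -0.3   0.3 ] shift [-0.0069 -0.0018  0.0971] | now rail x,y 0.0017 -0.0786 tipz 0.1571 F [3.5 4.8 0.5] t 1.4833 w -0.00047014460904473503
```

play_rows([
  [[0, 0, 0, 0, 0, 0.018, 1], [0, 0, 0, 0, 0, 0.036, 1], [0, 0, 0, 0, 0, 0.054, 1], [0, 0, 0, 0, 0, 0.07, 1], [0, 0, 0, 0, 0, 0.085, 1], [0, 0, 0, 0, 0, 0.098, 1], [0, 0, 0, 0, 0, 0.105, 1], [0, 0, 0, 0, 0, 0.107, 1]],
])

```text
t: 2.15
ee_pos: [0.5324, -0.0369, 0.2225]
ee_rot: [-2.414, -2.008, 0.003]
contact_force: [0.4, -0.1, -0.1]
grip_width: 0.0002
```

```bash
python3 -c "
from h import *; need(-.085,.03)"
```

```text
turn [-0.12  0.03 -0.23] shift [ 0.003  -0.0004  0.0195] | now rail x,y 0.0005 -0.088 tipz 0.0495 F [ 0.4 -0.1 -0.1] t 2.15 w 0.0001593719387423571
```

play_rows([
  [[0, 0, 0, 0, 0, 0.004, 1], [0, 0, 0, 0, 0, 0.008, 1], [0, 0, 0, 0, 0, 0.011, 1], [0, 0, 0, 0, 0, 0.014, 1], [0, 0, 0, 0, 0, 0.017, 1], [0, 0, 0, 0, 0, 0.02, 1], [0, 0, 0, 0, 0, 0.0205, 1], [0, 0, 0, 0, 0, 0.0205, 1]],
])

```text
t: 2.82
ee_pos: [0.5331, -0.0367, 0.2036]
ee_rot: [2.414, 2.009, 0.001]
contact_force: [-0.1, -0.5, 8.1]
grip_width: 0.0001
```

```bash
python3 -c "
from h import *; need(-.085,.03)"
```

```text
turn [ 0.06 -0.   -0.23] shift [ 0.0027 -0.0012  0.0006] | now rail x,y 0.0011 -0.0877 tipz 0.0306 F [-0.1 -0.5  8.1] t 2.8167 w 0.00010503829542552563
```

play_rows([
  [[0, 0, 0, 0, 0, 0.001, 1], [0, 0, 0, 0, 0, 0.002, 1], [0, 0, 0, 0, 0, 0.003, 1], [0, 0, 0, 0, 0, 0.004, 1], [0, 0, 0, 0, 0, 0.004, 1], [0, 0, 0, 0, 0, 0.004, 1], [0, 0, 0, 0, 0, 0.004, 1], [0, 0, 0, 0, 0, 0.004, 1]],
])

```text
t: 3.48
ee_pos: [0.533, -0.0366, 0.2012]
ee_rot: [2.414, 2.008, 0.002]
contact_force: [-7.3, 0.4, 25.8]
grip_width: -0.0001
```

```bash
python3 -c "
from h import *; need(-.055,.028)"
```

```text
turn [ 0.13  0.01 -0.22] shift [ 0.0326 -0.0012  0.0002] | now rail x,y 0.001 -0.0876 tipz 0.0282 F [-7.3  0.4 25.8] t 3.4833 w -0.00011009669888744477
```

play_rows([
  [[0, 0, 0, 0.004, 0, -0.0005, 1], [0, 0, 0, 0.009, 0, -0.0008, 1], [0, 0, 0, 0.014, 0, -0.001, 1], [0, 0, 0, 0.019, 0, -0.001, 1], [0, 0, 0, 0.024, 0, -0.001, 1], [0, 0, 0, 0.029, 0, -0.001, 1], [0, 0, 0, 0.034, 0, -0.001, 1], [0, 0, 0, 0.038, 0, -0.001, 1]],
])

```text
t: 4.15
ee_pos: [0.54, -0.0018, 0.2014]
ee_rot: [2.415, 2.004, -0.002]
contact_force: [-1.8, -11.9, 15.3]
grip_width: 0.0001
```

```bash
python3 -c "
from h import *; need(.051,.028)"
```

```text
turn [ 0.1   0.2  -0.38] shift [ 0.1031 -0.0024  0.    ] | now rail x,y 0.0017 -0.0521 tipz 0.0284 F [ -1.8 -11.9  15.3] t 4.15 w 7.881873999263081e-05
```

play_rows([
  [[0, 0, 0, 0.005, 0, 0, 1], [0, 0, 0, 0.011, 0, 0, 1], [0, 0, 0, 0.017, 0, 0, 1], [0, 0, 0, 0.023, -0.0005, 0, 1], [0, 0, 0, 0.029, -0.001, 0, 1], [0, 0, 0, 0.035, -0.001, 0, 1], [0, 0, 0, 0.041, -0.001, 0, 1], [0, 0, 0, 0.046, -0.001, 0, 1]],
])

```text
t: 4.82
ee_pos: [0.5475, 0.0434, 0.2015]
ee_rot: [2.415, 2.003, -0.003]
contact_force: [-2.0, -12.3, 17.5]
grip_width: -0.0001
```

```bash
python3 - <<'E'
from h import *
need(.051,.028)
f=grab("top"); save(f,"crop2.png",(235,190,425,295),4); pickle.dump(f,open("t2.pkl","wb"))
need(.051,.028)
E
```

```text
turn [ 0.11  0.22 -0.4 ] shift [ 0.0574 -0.0014  0.0002] | now rail x,y 0.001 -0.0064 tipz 0.0285 F [ -2.  -12.3  17.5] t 4.8167 w -0.0001267732343536117
turn [ 0.12  0.16 -0.33] shift [ 0.0561 -0.0013  0.0003] | now rail x,y 0.001 -0.0051 tipz 0.0285 F [-1.1 -8.8 16.3] t 4.8667 w -0.00010560236434786124
```

View pics/crop2.png

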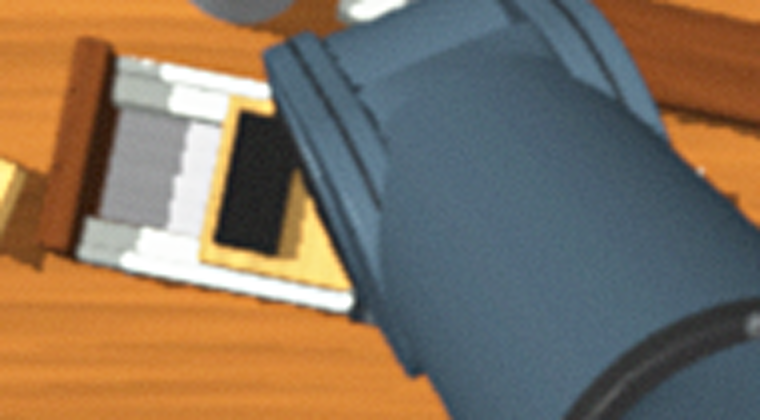

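The rest is straight, over the teeth and moving with the finger. Its front edge runs from (232,97) to (202,262) in the crop.

```bash
python3 - <<'E'
from h import *
f=pickle.load(open("t2.pkl","rb"))
for u,v in ((232,97),(201,262)):
    p=ray(f,235+(u-1.5)/4,190+(v-1.5)/4,.075)[:2]-ORG; print((p@N).round(4),(p@D).round(4), "origin y",(p@D-.04).round(4))
E
```

```text
0.0418 0.085 origin y 0.045
-0.0438 0.084 origin y 0.044
```

play_rows([
  [[0, 0, 0, 0.006, 0, 0, 1], [0, 0, 0, 0.013, 0, 0, 1], [0, 0, 0, 0.02, 0, 0, 1], [0, 0, 0, 0.027, -0.0005, 0, 1], [0, 0, 0, 0.034, -0.001, 0, 1], [0, 0, 0, 0.04, -0.001, 0, 1], [0, 0, 0, 0.045, -0.001, 0, 1], [0, 0, 0, 0.048, -0.001, 0, 1]],
])

```text
t: 5.53
ee_pos: [0.5553, 0.091, 0.2014]
ee_rot: [2.415, 2.004, -0.003]
contact_force: [-2.8, -12.2, 17.5]
grip_width: -0.0001
```

```bash
python3 - <<'E'
from h import *
need(.051,.028)
E
```

```text
turn [ 0.1   0.21 -0.37] shift [ 0.0091 -0.0003  0.0004] | now rail x,y 0.0002 0.0419 tipz 0.0284 F [ -2.8 -12.2  17.5] t 5.5333 w -0.00013910089028833195
```

play_rows([
  [[0, 0, 0, 0.002, 0, 0, 1], [0, 0, 0, 0.004, 0, 0, 1], [0, 0, 0, 0.006, 0, 0, 1], [0, 0, 0, 0.008, 0, 0, 1], [0, 0, 0, 0.009, 0, 0, 1], [0, 0, 0, 0.0095, 0, 0, 1], [0, 0, 0, 0.0095, 0, 0, 1], [0, 0, 0, 0.0095, 0, 0, 1]],
])

```text
t: 6.2
ee_pos: [0.557, 0.1, 0.2014]
ee_rot: [2.415, 2.004, -0.003]
contact_force: [-2.0, -11.1, 17.5]
grip_width: 0.0001
```

```bash
python3 - <<'E'
from h import *
need(.051,.028)
f=grab("top"); save(f,"crop3.png",(235,190,425,295),4); pickle.dump(f,open("t3.pkl","wb"))
E
```

```text
turn [ 0.09  0.21 -0.38] shift [-0.     -0.0003  0.0004] | now rail x,y 0.0003 0.051 tipz 0.0284 F [ -2.  -11.1  17.5] t 6.2 w 8.995386265768023e-05
```

View pics/crop3.png

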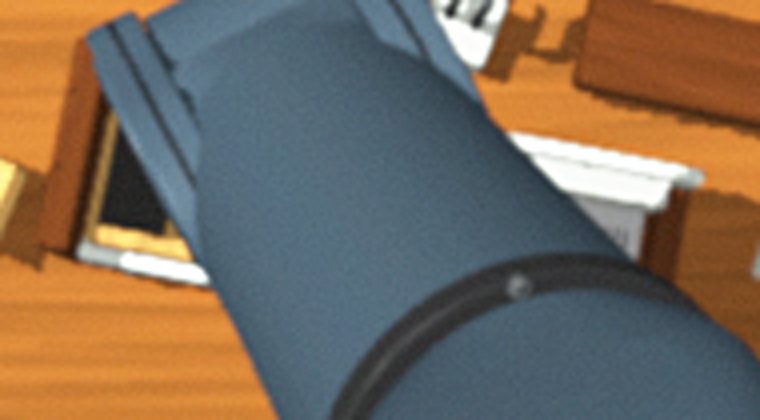

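The rest's front corner is at about (87,243), close to the stop.

```bash
python3 - <<'E'
from h import *
f=pickle.load(open("t3.pkl","rb"))
for u,v in ((87,243),):
    p=ray(f,235+(u-1.5)/4,190+(v-1.5)/4,.075)[:2]-ORG; print((p@N).round(4),(p@D-.04).round(4))
E
```

```text
-0.0453 0.1023
```

play_rows([
  [[0, 0, 0, -0.003, 0, 0, 1], [0, 0, 0, -0.007, 0, 0, 1], [0, 0, 0, -0.01, 0, 0, 1], [0, 0, 0, -0.012, 0, -0.004, 1], [0, 0, 0, -0.012, 0, -0.009, 1], [0, 0, 0, -0.012, 0, -0.015, 1], [0, 0, 0, -0.012, 0, -0.022, 1], [0, 0, 0, -0.012, 0, -0.03, 1]],
])

```text
t: 6.92
ee_pos: [0.5541, 0.0908, 0.2305]
ee_rot: [-2.415, -2.009, 0.002]
contact_force: [0.1, 0.3, -0.6]
grip_width: 0.0001
```

play_rows([
  [[0, 0, 0, 0, 0, -0.02, 1], [0, 0, 0, 0, 0, -0.045, 1], [0, 0, 0, 0, 0, -0.08, 1], [0, 0, 0, -0.02, 0, -0.11, 1], [0, 0, 0, -0.05, 0, -0.13, 1], [0, 0, 0, -0.08, 0, -0.14, 1], [0, 0, 0, -0.1, 0, -0.14, 1], [0, 0, 0, -0.11, 0, -0.14, 1]],
])

```text
t: 7.58
ee_pos: [0.5335, -0.0205, 0.3712]
ee_rot: [2.418, 2.003, -0.001]
contact_force: [-0.5, 0.5, -0.3]
grip_width: -0.0003
```

```bash
python3 - <<'E'
from h import *
need(-.06,.17)
f=grab("wrist"); save(f,"wrist2.png"); pickle.dump(f,open("w2.pkl","wb"))
f=grab("scene"); save(f,"scene2.png",(220,170,420,360),3); pickle.dump(f,open("s2.pkl","wb"))
E
```

```text
turn [ 0.05  0.1  -0.45] shift [0.0117 0.0012 0.0282] | now rail x,y -0.0013 -0.0716 tipz 0.1982 F [-0.5  0.5 -0.3] t 7.5833 w -0.0003393788932523273
```

View pics/wrist2.png

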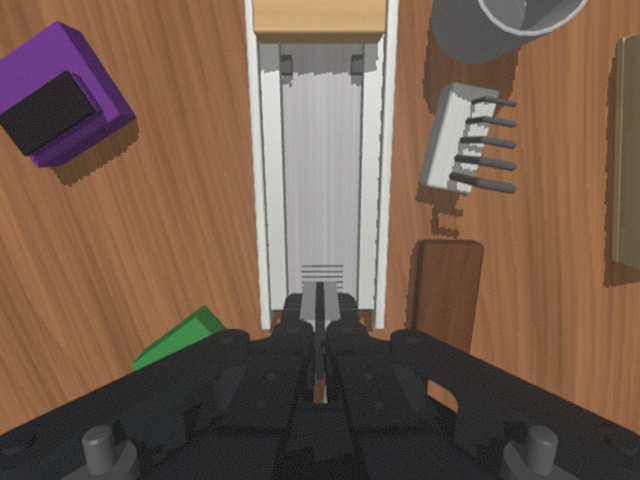

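View pics/scene2.png

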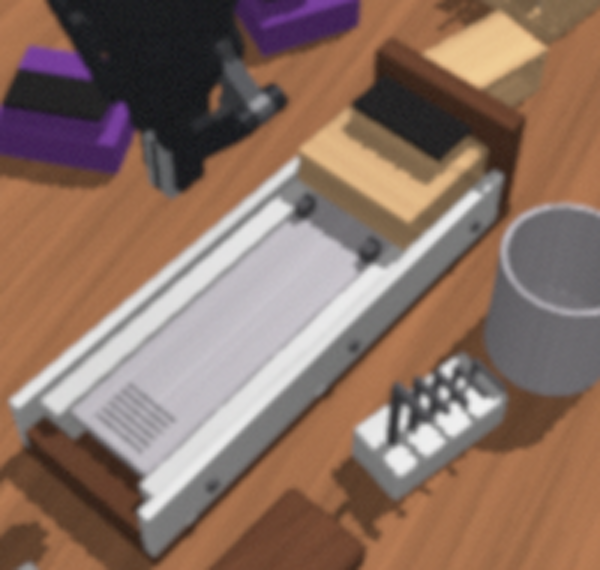

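Both views show the rest flat, with the teeth standing free behind it at wrist (287,64) and (357,64). I check the numbers once, then hand in.

```bash
python3 - <<'E'
from h import *
f=pickle.load(open("w2.pkl","rb"))
for n,u,v,z in (("back bottom",320,44,.045),("back top",320,33,.075),("toothL",287,56,.054),("toothR",357,56,.054)):
    p=ray(f,u,v,z)[:2]-ORG; print(n,(p@N).round(4),(p@D).round(4))
s=pickle.load(open("s2.pkl","rb"))
for z in (.054,.039):
    print(z,((proj(s,[np.r_[ORG+D*.049+N*x,z] for x in (-.026,.026)])-[220,170])*3).round(0).tolist())
st=ctrl.state(); print(np.abs(st["joint_vel"]).max(),st["contact_force"],st["t"])
ctrl.hand_in()
E
```

```text
back bottom 0.0012 0.0648
back top 0.0011 0.0642
toothL -0.0227 0.055
toothR 0.0279 0.0547
0.054 [[301.0, 198.0], [366.0, 242.0]]
0.039 [[301.0, 214.0], [365.0, 258.0]]
0.04495572180286775 [-0.31735751  0.09752578  0.71387681] 7.6833
the job is handed in; nothing more can be done
```

I pressed the spring plate fully down with the shut fingertips and held it there. The tip stood at z about 28 mm, carrying about 17 N. I slid the rest past the teeth to just short of the end stop, backed the finger off the rest, then let the plate rise. I handed in at t = 7.7 s; the hand-in gives no verdict.

**Last checks:**
- **Rest position:** its back is at rail y of about 64 mm, which puts its origin at about 104 mm, inside the 94–109 mm range. It lies flat.
- **Teeth and plate:** the tooth tops appear where they project with the plate up, not where they would be 15 mm lower. They stand free behind the rest.
- **Contact:** force was about 0 N and the arm was clear of everything.
- **Disagreements:** an earlier top view put the rest's origin at about 102 mm while the finger was still against it. The two cameras also differed by 1–2 mm across the rail. Both are within the calibration.
- **Bystanders:** the objects in view looked undisturbed. I did not re-measure their positions.

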